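# Set a spacing jig with its handwheel and nest a channel over it

## Robot

A 7-joint arm with a two-finger parallel gripper is mounted at the origin on the work surface. World frame = base frame: x ahead of the robot, y to its left, z up, the work surface at z = 0. Lengths are in m, angles in rad, forces in N, time in s.
With the tool pointing down it reaches from about 0.425 to 0.95 m from the base axis. Payload 4.7 kg.
Tool frame: the origin (TCP) lies between the finger pads; the fingertips stand env.tcp_to_tips ahead of it and the grasp point (between the pads) lies 6 mm ahead of it (env.tcp_to_tips is the distance from the TCP to the fingertips, in m); z points along the fingers, y is the line along which they close (so a half turn about z gives the same grasp; the last joint's range is limited). The gripper opens to 87 mm and grips with 3 to 60 N. Pads are 19 mm wide; open, the fingers measure 117 mm over their backs; the gripper's body (75 mm by 190 mm) begins 51 mm behind the grasp point.
Start: joints at [1.135, 0.469, -0.049, 1.532, 0.024, 1.141, -0.082], TCP at [0.267, -0.62, 0.248] pointing down, gripper open.
Joint ranges: [-2.59, 2.59], [-0.33, 1.99], [-1.39, 1.29], [0.1, 2.45], [-1.04, 4.18], [0.21, 1.99], [-2.66, 2.66]. Speed limits (rad/s): [2.57, 2.57, 3.14, 3.14, 3.14, 3.14, 3.14].

## Interface

Orientations are given as a unit quaternion [x, y, z, w].
In Python, from workcell import env gives the robot as it stands. The module is installed in compiled form; this text tells all that it offers.
- The arm moves only by the tool arm_command, never from a script. Its argument "plan" is text: rows parted by semicolons, each of 5 numbers parted by spaces: the opening, from -1 (shut) to 1 (fully open), then the shift along the tool's x, y, z in m, then the turn about the tool's z in degrees. A call has 1 to 10 rows; each row is the pose to reach, as a shift and turn from the pose commanded when the call began, along the tool's axes at that moment; what a row does not reach only later rows make up. A row lasts 1/8 s, in which the tool goes at most 62.5 mm and 10.7 degrees, less where a joint would pass 70% of its speed; a pose out of reach is approached as far as the arm can. A call with a gripper value outside its range is refused whole. The fingers move at their own pace and stop on an object; "force" is the grip in N (left out, the last holds). Time passes only in rows, so rows that repeat a pose let the fingers close. It gives the time, the measured TCP pose, the force, the opening and the grip force at its end, in the units of the state.
- env.sense(): the state, without advancing time (a new reading comes with each control period).
- env.get_image(name): name is "side" or "top"; returns (picture, depth): 480x640x3 uint8, blue, green, red; 480x640 float32, m along the optical axis (not along the pixel's ray), 0 where there is no reading.
- env.calibration(name): a dict with "fx", "fy", "cx", "cy" (pixels), "eye" and "attitude" of the camera in the world. Camera axes: x right, y down, z forward; pixel columns grow to the right and rows downward; lengths in m; the calibration is good to about 2 mm. A picture is of the moment at which its call begins. calibration takes no time and is no camera call.
- env.finish_job(): hands the job in; it is judged then, once.
Trained networks look in the newest picture that a camera, given by its name, has taken for a name from the list of things; names that differ only in an ending like _2 or _b are one class to them, and where a whole thing is asked for, a point or a joint stands for the part that bears it (a point fixed in the world has none). Each returns a list of dicts, best first, with "p" (0 to 1); they miss things now and then, are a little off and sometimes report something else, mostly with a low value. They report only what shows in the picture. A call takes as long as a camera call.
- env.regions_of(camera, thing): "region" (480x640 bool, what is visible of it) and "centre" ([row, column] in pixels, amid what is visible of it).
The state is a dict: "t": time; "joint_pos": joint angles; "qvel": joint speeds; "joint_efforts": joint torques, N m; "position": TCP position; "eef_rot": TCP orientation; "force": force on the tool from outside, world axes, zero at the start; "torque": the same for the moment, N m; "width": finger opening in m; "gripper_force": force on a finger pad.
Only numpy, scipy, OpenCV 4.12 (cv2) and the standard library are available. Lean on these libraries where they do the work, as an engineer would, in place of code of your own. Each camera call takes 0.05 s, during which the arm holds its last target. There are 200 camera calls.

## Task

Turn the jig's handwheel by its crank knob until the slide's pointer stands on the long thick mark of the scale. Then take the loose U-channel from the bench and, keeping its open side down, set it down on the jig (do not let it drop) so that its two flanges interlock with the two open-up channels there: one flange fully down inside each (feel for the place between the end caps of the capped one), with the pointer still on the mark. Leave the square tube and the angle section where they lie.

Things in the scene. Friction and masses are not known exactly. Their poses are not given: they have to be found in the camera images.
- jig: Spacing jig, fixed: dark steel base plate 170 x 385 x 12 mm, long in y. Origin on the bench under the nest, z up. At y=39.5 an aluminium end channel, open up (133 long in x, 50 wide, 25 high, 4 mm walls, underside 24 mm above the bench) with end caps 125 mm apart, 24 high, 4 thick; its middle is up to 7 mm off x=0: not measured. Uncapped 120 mm channel on the slide. End plate y=75 to 87, 62 high.
- mark (a point): The long thick black line (24 x 3 mm) across the white scale strip on the jig's +x edge, at jig (78, -39.5, 22.5) mm; the other scale lines are thin, 10 mm long and 10 mm apart. Axes as the jig's.
- pointer (a point): Tip of the slide's dark pointer over the scale strip, level in y with the middle of the slide's channel. It moves only along the jig's y, starts 26 to 54 mm from the mark on the -y side, and stands on the mark when its jig y equals the mark's (-39.5 mm); a stop lies 12 mm beyond. Axes as the jig's.
- wheel_hub (a point): Underside centre of the black handwheel's hub on the grey gearbox at jig (-15, -225, 112) mm; axes as the jig's. The axis leans 22 degrees to jig -x: its upward direction is (-0.375, 0, 0.927). Rim 133 mm over all, its middle 9 mm up the axis. Clockwise seen from above moves the slide towards the mark, 20 mm a turn. It takes 2 to 3 N at the knob, and stays where it is left.
- knob_grip (a point): Point to grip on the black crank knob: a round handle 22 mm thick, 56 mm long (22 mm above this point, 34 mm below), parallel to the wheel axis, 55 mm from the axis and 52 mm up it from wheel_hub. It spins freely on its pin, so the hand holding it need not turn. The point spins with the knob: use its position only.
- nest (a point): Nominal end place of the loose channel's centre (half-way up): jig (0, 0, 40.5) mm, jig axes; the true x goes with the end channel, up to 7 mm off. Slide on the mark: facing flanges 29 mm apart, the loose channel spans both with 2.5 mm play each side in y; 2.5 mm play at each end between the caps. It rests on both floors, 28 mm above the bench; on a cap it stands 20 mm higher, that end tipped up.
- cover_center (a point): Centre (half-way up) of the loose aluminium U-channel: 120 mm long (its x), 50 wide (y), 25 high, 4 mm walls, about 0.13 kg, lying open side down on the bench (z up). Same section as those two on the jig. It lies at any of three places, among the tube and the angle.
- cover: The same loose U-channel; origin at the centre of its underside (flange edges), axes as at cover_center.
- tube: A square aluminium tube 110 x 40 x 40 mm lying on the bench; not part of the job. Origin at the centre of its underside, x along it.
- angle: An L-shaped aluminium angle section 120 x 50 x 50 mm, one leg flat on the bench; not part of the job. Origin at the centre of its underside, x along it.

How it is judged:
By the outcome, as a careful person would: the job done as asked, in the order asked, and still so for the second after the job is handed in, with the robot touching nothing.
It also fails if it takes over 72 s, if anything falls off the work surface, if the arm or the gripper's body presses on something with over 40 N, if the wrist force passes 120 N, or if a joint passes its speed limit or range.

## Working session

There is one attempt and no reset: what is moved stays moved. The work goes in short steps, Python scripts to look and compute and a tool call to move; the robot and the scene stay as the last step left them, time stands still between calls to the robot, and variables do not carry over. Pictures are saved under pics/ and viewed, at most 10 in all, crops included, and the job is handed in when it is done.

Besides the shell and the picture viewer there is one more tool, called after "Call:" by a JSON object that holds its "op" and its "data", one argument or row to a line. arm_command: Moves the arm, as the interface text tells. Its arguments: {"type":"object","properties":{"plan":{"type":"string"},"force":{"type":"number"}},"required":["plan"]}

```bash
mkdir -p pics; ls; python3 - <<'E'
from workcell import env
import cv2,numpy as np
print(env.tcp_to_tips); s=env.sense()
for k,v in s.items(): print(k,np.round(v,4))
for c in("side","top"):
    im,d=env.get_image(c); cv2.imwrite(f"pics/{c}0.png",im); print(c,env.calibration(c))
    for n in("jig","mark","pointer","wheel_hub","knob_grip","cover_center","cover","tube","angle"):
        for r in env.regions_of(c,n)[:2]: print(n,round(r["p"],2),np.round(r["centre"]),r["region"].sum())
E
```

```text
pics
0.025
t 0.0
joint_pos [ 1.1351  0.4695 -0.0486  1.5337  0.0241  1.141  -0.0823]
qvel [ 0.0002 -0.0002 -0.0005 -0.0006 -0.0013  0.0005  0.0014]
joint_efforts [ 5.00000e-04 -5.07978e+01 -8.06000e-02 -2.36153e+01 -6.14000e-02
  3.79000e-02  2.00000e-04]
position [ 0.2669 -0.6194  0.2465]
eef_rot [ 9.794e-01  2.020e-01 -2.000e-04 -1.000e-03]
force [ 1.037  -0.204   0.4773]
torque [ 0.0576 -0.0023 -0.0385]
gripper_force 0.0
width 0.087
side {'fx': 503.3338526087142, 'fy': 503.3338526087142, 'cx': 317.2678537830387, 'cy': 245.1110469781293, 'eye': array([0.41375976, 0.803743  , 0.58880885]), 'attitude': array([-0.0896242 ,  0.86119935, -0.4972864 ,  0.05485813])}
jig 0.8 [262. 340.] 9947
jig 0.56 [366. 263.] 1852
mark 0.87 [264. 340.] 9758
pointer 0.94 [256. 337.] 1408
wheel_hub 0.71 [261. 340.] 9837
wheel_hub 0.44 [443. 280.] 3766
knob_grip 0.58 [193. 359.] 238
cover_center 0.55 [380. 358.] 2762
cover_center 0.16 [364. 260.] 1906
cover 0.56 [379. 354.] 2731
tube 0.69 [443. 282.] 3689
tube 0.31 [260. 340.] 9861
angle 0.79 [365. 261.] 1937
top {'fx': 624.1713826774288, 'fy': 624.1713826774288, 'cx': 321.2395938394988, 'cy': 234.96663880815694, 'eye': array([0.41014963, 0.05561514, 1.18994637]), 'attitude': array([-0.69624548,  0.71356851, -0.04736842,  0.06179351])}
mark 0.92 [247. 432.] 18910
wheel_hub 0.61 [246. 433.] 18659
knob_grip 0.51 [250. 486.] 257
cover_center 0.56 [299. 243.] 1814
cover 0.93 [298. 244.] 1749
tube 0.69 [259. 169.] 1595
angle 0.98 [218. 247.] 1959
```

```bash
python3 - <<'E'
import cv2
a=cv2.imread("pics/top0.png"); b=a[130:360,130:560]; cv2.imwrite("pics/top0c.png",cv2.resize(b,(800,428),interpolation=cv2.INTER_CUBIC))
E
```

```text
(no output)
```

View pics/top0c.png

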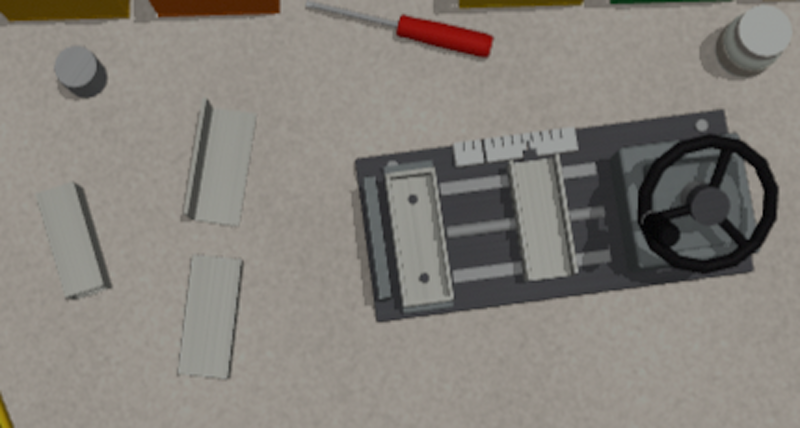

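View pics/side0.png

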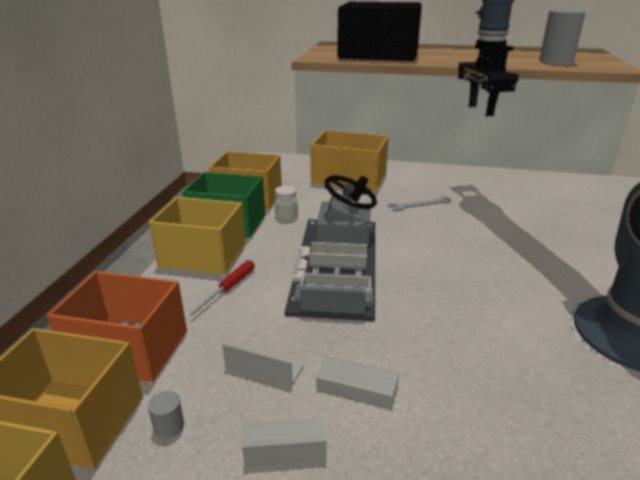

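The top view (2× crop) shows the jig on the right with its wheel at crop (708,203), the knob at (660,232), the pointer at (528,150) and the thick mark at (484,149). The cover is at (210,316), the angle at (220,165) and the tube at (75,240). The side view agrees.

```bash
cat > h.py <<'E'
from workcell import env
import cv2,numpy as np
from scipy.spatial.transform import Rotation as R
def cam(n):
    c=env.calibration(n); return c,R.from_quat(c["attitude"]).as_matrix()
def cloud(n,d):
    c,M=cam(n); v,u=np.mgrid[:480,:640]
    P=np.stack([(u-c["cx"])/c["fx"]*d,(v-c["cy"])/c["fy"]*d,d],-1)
    return P@M.T+c["eye"]
def proj(n,P):
    c,M=cam(n); q=(np.atleast_2d(P)-c["eye"])@M
    return np.c_[q[:,0]/q[:,2]*c["fx"]+c["cx"],q[:,1]/q[:,2]*c["fy"]+c["cy"]]
def ray(n,u,v,z):
    c,M=cam(n); r=M@np.array([(u-c["cx"])/c["fx"],(v-c["cy"])/c["fy"],1]); return c["eye"]+r*(z-c["eye"][2])/r[2]
def rect(p):
    r=cv2.minAreaRect(p[:,:2].astype(np.float32)*1000); return r
E
python3 - <<'E'
from h import *
im,d=env.get_image("top"); np.save("d0.npy",d); P=cloud("top",d)
jm=env.regions_of("top","mark")[0]["region"]&(d>0)
def show(t,p): print(t,len(p),np.round(np.array(rect(p)[0]),1),np.round(rect(p)[1],1),round(rect(p)[2],2),"z",np.round(np.median(p[:,2])*1000,1))
z=P[...,2]
print(np.histogram(z[jm]*1000,bins=np.arange(0,190,6)))
k=cv2.erode(jm.astype(np.uint8),np.ones((3,3)))>0
show("plate",P[k&(z>.007)&(z<.018)])
show("endplate",P[k&(z>.057)&(z<.068)])
show("rim/knob",P[k&(z>.10)])
show("knob",P[k&(z>.165)])
for t in("cover","tube","angle"):
    m=env.regions_of("top",t)[0]["region"]&(d>0); show(t,P[m&(z>.018)])
    if t=="cover": np.save("cov.npy",P[m&(z>.02)])
kr=env.regions_of("top","knob_grip")
for r in kr[:1]:
    m=r["region"]&(d>0); print("kn",r["p"],np.round(P[m].mean(0),3),P[m][:,2].max())
E
```

```text
(array([  34, 2338, 4892, 1300, 2488, 1110,  161,  312,  596,  108,  718,
        934,  247,  185,  145,  272,  343,  312,  279,  181,  262,  369,
        325,  261,  320,   61,   25,   20,   21,   90,   40]), array([  0,   6,  12,  18,  24,  30,  36,  42,  48,  54,  60,  66,  72,
        78,  84,  90,  96, 102, 108, 114, 120, 126, 132, 138, 144, 150,
       156, 162, 168, 174, 180, 186]))
plate 6531 [ 570.8 -121.9] [166.8 379.8] 6.31 z 13.2
endplate 1169 [ 562.3 -120.7] [121.2 370.3] 5.45 z 65.1
rim/knob 2497 [ 561.3 -247. ] [123.5 124.3] 63.98 z 129.8
knob 163 [ 529.3 -195.9] [23.8 20.2] 27.5 z 178.1
cover 1733 [475.  226.7] [ 51.1 120. ] 83.23 z 26.0
tube 1382 [554.3 365.2] [110.5  41.7] 16.6 z 40.8
angle 332 [634.1 237.1] [  5.1 119.6] 80.7 z 45.6
kn 0.84 [ 0.534 -0.194  0.168] 0.18429241049262446
```

```bash
python3 - <<'E'
from h import *
from scipy.optimize import least_squares
d=np.load("d0.npy"); P=cloud("top",d)*1000; im=cv2.imread("pics/top0.png")
a=np.radians(6.3); Rz=np.array([[np.cos(a),-np.sin(a)],[np.sin(a),np.cos(a)]])
c0=np.array([570.8,-121.9])
J=(P[...,:2]-c0)@Rz; z=P[...,2]     # plate-centred jig axes
m=(abs(J[...,0])<70)&(J[...,1]>100)&(J[...,1]<230)&(z>56)&(z<70)
q=J[m]; print("endplate",len(q),q.min(0),q.max(0),np.median(q,0))
m2=(abs(J[...,0])<80)&(z>42)&(z<54)&(J[...,1]>100)&(J[...,1]<180); q=J[m2]; print("endch walls",len(q),np.percentile(q,[1,99],axis=0))
m3=(z>92)&(z<165)&(J[...,1]<-20)&(J[...,1]>-210)&(abs(J[...,0])<110)
W=np.c_[J[m3],z[m3]]
ax=np.array([-.375,0,.927])
e1=np.array([.927,0,.375])
def pr(W): return W@e1,W[:,1],W@ax
u,v,w=pr(W)
h=np.histogram(w,bins=30); wm=h[1][h[0].argmax()]; print("w",np.c_[h[1][:-1],h[0]].round().astype(int).tolist())
k=abs(w-wm)<10; k2=k
u,v=u[k],v[k]
f=least_squares(lambda p:np.hypot(u-p[0],v-p[1])-60,[0,-110],loss="soft_l1",f_scale=5); print("rim centre (u,v)",f.x, "u expected if x=-18.4,z=120.3:",np.array([-18.4,0,120.3])@e1)
E
```

```text
endplate 435 [-66.63464178 162.55671911] [ 54.92972058 186.66855348] [ -6.24463455 180.59537816]
endch walls 439 [[-74.51593199 114.16466484]
 [ 58.16557285 164.19435891]]
w [[77, 17], [80, 15], [83, 99], [86, 285], [90, 113], [93, 15], [96, 9], [99, 13], [102, 10], [106, 4], [109, 3], [112, 11], [115, 18], [118, 96], [121, 419], [125, 938], [128, 626], [131, 153], [134, 10], [137, 8], [140, 7], [144, 12], [147, 7], [150, 12], [153, 5], [156, 8], [159, 14], [163, 8], [166, 7], [169, 2]]
rim centre (u,v) [  24.36151204 -122.82878753] u expected if x=-18.4,z=120.3: 28.0557
```

```bash
python3 - <<'E'
from h import *
im=cv2.imread("pics/top0.png")
a=np.radians(6.3); Rz=np.array([[np.cos(a),-np.sin(a)],[np.sin(a),np.cos(a)]])
c0=np.array([570.8,-121.9])
s=8; x0,y0=360,190; b=cv2.resize(im[y0:y0+65,x0:x0+95],None,fx=s,fy=s,interpolation=cv2.INTER_CUBIC)
def w(j,ox):return np.r_[c0+Rz@(np.array(j[:2])+[ox,100]),j[2]]/1000
for ox,col in((0,(0,0,255)),(-4,(0,255,0))):
  for j in((78,-39.5,22.5),(66,-39.5,22.5),(90,-39.5,22.5),(85,92.5,12),(-66.5,14.5,49)):
    u=proj("top",w(j,ox))[0]; cv2.circle(b,tuple(int(t) for t in (u-[x0,y0]+.5)*s),4,col,-1)
print(proj("top",w((78,-39.5,22.5),0)))
cv2.imwrite("pics/z.png",b)
E
```

```text
[[389.29796927 207.53573871]]
```

View pics/z.png

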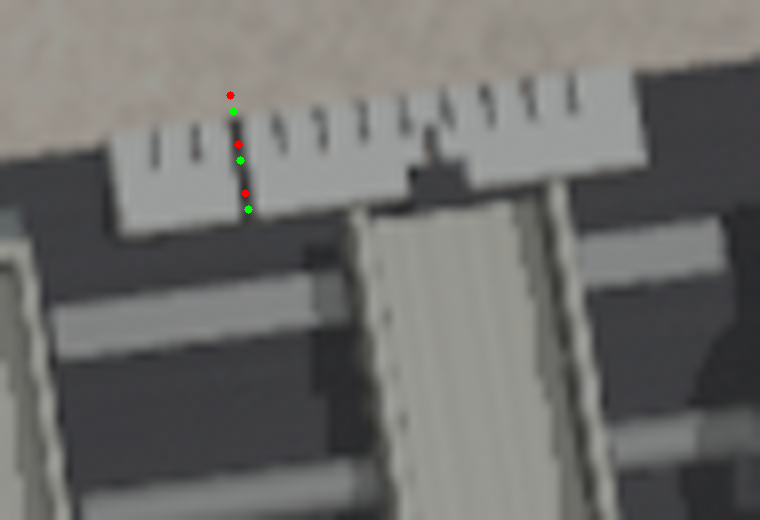

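```bash
cat >> h.py <<'E'
A=np.radians(6.3); RJ=R.from_euler("z",A).as_matrix()
O=np.r_[np.array([570.8,-121.9])+(RJ@[-5,100,0])[:2],0]   # jig origin, mm
def j2w(j): return O+RJ@np.array(j,float)
ax=np.array([-.375,0,.927]);e1=np.array([.927,0,.375]);e2=np.array([0,1.,0]); hub=np.array([-15,-225,112.])
def knob(th,up=52): return j2w(hub+up*ax+55*(np.cos(th)*e1+np.sin(th)*e2))
def grip_tcp(th): return knob(th)+[0,0,6]
E
python3 - <<'E'
from h import *
d=np.load("d0.npy"); P=cloud("top",d)*1000
print("origin",O)
# knob top points
J=(P-O)@RJ; H=J-hub; w=H@ax; u=H@e1; v=H[...,1]
m=(w>45)&(w<90)&(np.hypot(u,v)<90)&(P[...,2]>140)
print(m.sum(),np.percentile(w[m],[5,50,95]),u[m].mean(),v[m].mean()); t=m&(w>68); print(t.sum(),u[t].mean(),v[t].mean(),np.hypot(u[t].mean(),v[t].mean()))
th=np.arctan2(v[t].mean(),u[t].mean()); print("th",np.degrees(th),"grip",knob(th))
print("rim",)
s=env.sense(); T=R.from_quat(s["eef_rot"]).as_matrix(); print(np.round(T,3), s["position"])
g=knob(th)+[0,0,6]; g[2]
print("tool yaw now (y axis angle)",np.degrees(np.arctan2(T[1,1],T[0,1])))
print("shift in tool",T.T@(g-s["position"]*1000))
print("nest",j2w([0,0,40.5]),"cover rect",rect(np.load("cov.npy")))
E
```

```text
origin [554.85676411 -23.05257601   0.        ]
201 [49.2639618  71.61366086 76.77712594] -2.8145640678015074 57.10117880585419
132 -4.30278283011468 55.62607110833417 55.79223715744494
th 94.42313033035067 grip [ 535.32962367 -196.40606931  158.61336839]
rim
[[ 0.918  0.396  0.   ]
 [ 0.396 -0.918 -0.   ]
 [ 0.     0.    -1.   ]] [ 0.26713074 -0.61989217  0.24756387]
tool yaw now (y axis angle) -66.69136417376495
shift in tool [ 413.87362276 -282.80606862   82.95334175]
nest [554.85676411 -23.05257601  40.5       ] cover rect ((474.9848327636719, 226.73223876953125), (51.08009338378906, 119.98599243164062), 83.23143005371094)
```

Call:
{"op": "arm_command", "data": {
  "plan": "1 0.046 -0.031 0 3; 1 0.092 -0.063 0 6; 1 0.138 -0.094 0 9; 1 0.184 -0.126 0 12; 1 0.230 -0.157 0 17; 1 0.276 -0.189 0 17; 1 0.322 -0.220 0 17; 1 0.368 -0.252 0 17; 1 0.414 -0.283 0 17; 1 0.414 -0.283 0.03 17"
}}

```text
t: 2.55
position: [0.54, -0.1907, 0.2198]
eef_rot: [0.998, 0.06, 0.004, -0.0]
force: [0.1, -0.3, 0.1]
width: 0.0868
gripper_force: 0.0
```

```bash
cat >> h.py <<'E'
def st():
    s=env.sense(); T=R.from_quat(s["eef_rot"]).as_matrix()
    print("t",round(s["t"],2),"pos",np.round(s["position"]*1000,1),"yaw_y",round(np.degrees(np.arctan2(T[1,1],T[0,1])),2),"F",np.round(s["force"],1),"w",round(s["width"],4),"gf",s["gripper_force"],"q",np.round(s["joint_pos"],2)); return s,T
E
python3 - <<'E'
from h import *
s,T=st(); print(T.T@(grip_tcp(np.radians(94.4))-s["position"]*1000))
E
```

```text
t 2.55 pos [ 540.  -190.7  219.8] yaw_y -83.15 F [ 0.1 -0.3  0.1] w 0.0868 gf 0.0 q [ 0.43  0.33 -0.2   1.81  0.07  1.   -1.25]
[-5.68641723  5.10874798 55.13369875]
```

Call:
{"op": "arm_command", "data": {
  "plan": "1 0 0 0 0; 1 0 0 0.025 0; 1 0 0 0.053 0; 1 0 0 0.053 0"
}}

```text
t: 3.05
position: [0.5339, -0.1972, 0.1637]
eef_rot: [0.999, 0.054, -0.002, -0.0]
force: [-0.0, -0.4, -0.6]
width: 0.0869
gripper_force: 0.0
```

```bash
python3 - <<'E'
from h import *
s,T=st(); print(T.T@(grip_tcp(np.radians(94.4))-s["position"]*1000))
E
```

```text
t 3.05 pos [ 533.9 -197.2  163.7] yaw_y -83.81 F [-0.  -0.4 -0.6] w 0.0869 gf 0.0 q [ 0.43  0.4  -0.19  1.87  0.09  0.89 -1.27]
[ 1.51616848 -0.62425352 -0.9171747 ]
```

Call:
{"op": "arm_command", "data": {
  "plan": "-1 0 0 0 0; -1 0 0 0 0; -1 0 0 0 0; -1 0 0 0 0; -1 0 0 0 0; -1 0 0 0 0",
  "force": 15
}}

```text
t: 3.8
position: [0.5354, -0.1961, 0.1646]
eef_rot: [0.998, 0.055, 0.0, 0.0]
force: [0.3, -0.2, -0.1]
width: 0.0351
gripper_force: 0.0
```

```bash
cat > circ.py <<'E'
from h import *
import sys
a,b,n=map(float,sys.argv[1:4]); n=int(n); s,T=st()
g0=grip_tcp(np.radians(a))
print("; ".join("-1 %.3f %.3f %.3f 0"%tuple(np.round(T.T@(grip_tcp(np.radians(t))-g0)/1000,3)+0.) for t in np.linspace(a,b,n+1)[1:]))
E
python3 circ.py 94.4 -85.6 10
```

```text
t 3.8 pos [ 535.4 -196.1  164.6] yaw_y -83.69 F [ 0.3 -0.2 -0.1] w 0.0351 gf 0.0 q [ 0.42  0.39 -0.19  1.87  0.09  0.89 -1.27]
-1 0.016 0.001 -0.006 0; -1 0.031 0.008 -0.012 0; -1 0.043 0.019 -0.017 0; -1 0.051 0.034 -0.021 0; -1 0.055 0.051 -0.022 0; -1 0.053 0.068 -0.022 0; -1 0.047 0.084 -0.019 0; -1 0.037 0.097 -0.015 0; -1 0.023 0.106 -0.009 0; -1 0.008 0.110 -0.003 0
```

Call:
{"op": "arm_command", "data": {
  "plan": "-1 0 0 0 0; -1 0 0 0 0; -1 0 0 0 0"
}}

```text
t: 4.18
position: [0.5354, -0.1963, 0.1646]
eef_rot: [0.998, 0.055, 0.0, 0.0]
force: [-0.6, -0.6, -1.6]
width: 0.021
gripper_force: 15.0
```

Call:
{"op": "arm_command", "data": {
  "plan": "-1 0.016 0.001 -0.006 0; -1 0.031 0.008 -0.012 0; -1 0.043 0.019 -0.017 0; -1 0.051 0.034 -0.021 0; -1 0.055 0.051 -0.022 0; -1 0.053 0.068 -0.022 0; -1 0.047 0.084 -0.019 0; -1 0.037 0.097 -0.015 0; -1 0.023 0.106 -0.009 0; -1 0.008 0.110 -0.003 0"
}}

```text
t: 5.42
position: [0.5536, -0.3049, 0.167]
eef_rot: [0.999, 0.055, -0.001, -0.001]
force: [0.7, 5.1, 4.7]
width: 0.0213
gripper_force: 15.0
```

```bash
python3 circ.py -85.6 -265.6 10; python3 -c "
from h import *
s=env.sense();H=(s['position']*1000-[0,0,6]-O)@RJ-hub;print(H@e1,H[1],H@ax)"
```

```text
t 5.42 pos [ 553.6 -304.9  167. ] yaw_y -83.75 F [0.7 5.1 4.7] w 0.0213 gf 15.000809323391877 q [ 0.55  0.48 -0.16  1.72  0.09  0.95 -1.1 ]
-1 -0.016 -0.001 0.006 0; -1 -0.031 -0.008 0.012 0; -1 -0.043 -0.019 0.017 0; -1 -0.051 -0.034 0.021 0; -1 -0.055 -0.051 0.022 0; -1 -0.053 -0.068 0.022 0; -1 -0.047 -0.084 0.019 0; -1 -0.037 -0.097 0.015 0; -1 -0.023 -0.106 0.010 0; -1 -0.008 -0.110 0.003 0
2.458550453366522 -54.97036316806208 51.89802561134354
```

Works well. Second half turn, then another.

Call:
{"op": "arm_command", "data": {
  "plan": "-1 -0.016 -0.001 0.006 0; -1 -0.031 -0.008 0.012 0; -1 -0.043 -0.019 0.017 0; -1 -0.051 -0.034 0.021 0; -1 -0.055 -0.051 0.022 0; -1 -0.053 -0.068 0.022 0; -1 -0.047 -0.084 0.019 0; -1 -0.037 -0.097 0.015 0; -1 -0.023 -0.106 0.010 0; -1 -0.008 -0.110 0.003 0"
}}

```text
t: 6.68
position: [0.5338, -0.1967, 0.1639]
eef_rot: [0.999, 0.055, -0.002, 0.0]
force: [0.4, -3.7, -3.2]
width: 0.0215
gripper_force: 15.0
```

Call:
{"op": "arm_command", "data": {
  "plan": "-1 0.016 0.001 -0.006 0; -1 0.031 0.008 -0.012 0; -1 0.043 0.019 -0.017 0; -1 0.051 0.034 -0.021 0; -1 0.055 0.051 -0.022 0; -1 0.053 0.068 -0.022 0; -1 0.047 0.084 -0.019 0; -1 0.037 0.097 -0.015 0; -1 0.023 0.106 -0.009 0; -1 0.008 0.110 -0.003 0"
}}

```text
t: 7.92
position: [0.5534, -0.3049, 0.1669]
eef_rot: [0.999, 0.054, -0.001, -0.001]
force: [-0.0, 5.8, 5.0]
width: 0.0214
gripper_force: 15.0
```

```bash
python3 -c "
from h import *
s,T=st();H=(s['position']*1000-[0,0,6]-O)@RJ-hub;print(H@e1,H[1],H@ax)
im,d=env.get_image('top'); cv2.imwrite('pics/top1.png',im); im=im[180:330,340:540]
cv2.imwrite('pics/top1c.png',cv2.resize(im,None,fx=4,fy=4,interpolation=cv2.INTER_CUBIC))"
```

```text
t 7.92 pos [ 553.4 -304.9  166.9] yaw_y -83.75 F [-0.   5.8  5. ] w 0.0214 gf 15.000841834698804 q [ 0.56  0.48 -0.16  1.72  0.09  0.95 -1.1 ]
2.2185684605293545 -54.94885727618225 51.881679735023994
```

View pics/top1c.png

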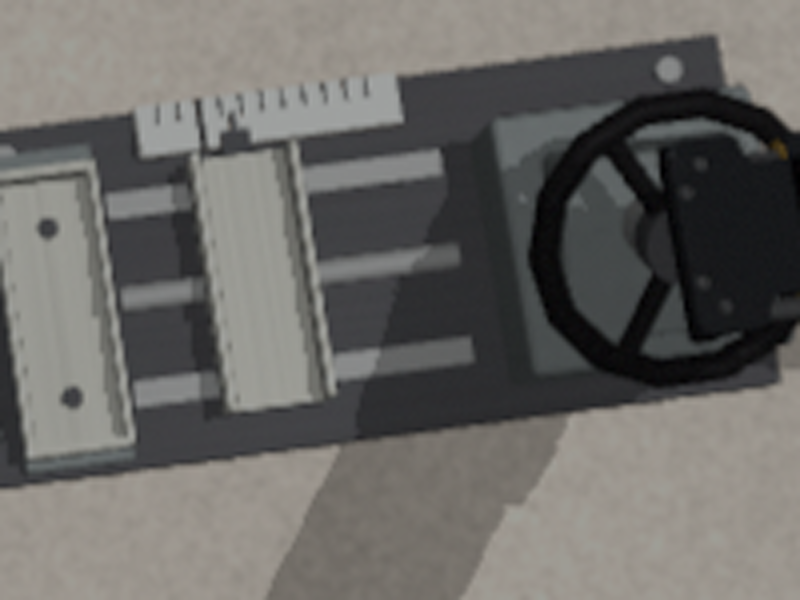

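The pointer is at crop (232,113) and the mark at (204,108), so about 13 mm remain (ticks are about 21 px per 10 mm). I'll do another half turn (10 mm) and then measure finely.

Call:
{"op": "arm_command", "data": {
  "plan": "-1 -0.016 -0.001 0.006 0; -1 -0.031 -0.008 0.012 0; -1 -0.043 -0.019 0.017 0; -1 -0.051 -0.034 0.021 0; -1 -0.055 -0.051 0.022 0; -1 -0.053 -0.068 0.022 0; -1 -0.047 -0.084 0.019 0; -1 -0.037 -0.097 0.015 0; -1 -0.023 -0.106 0.010 0; -1 -0.008 -0.110 0.003 0"
}}

```text
t: 9.22
position: [0.5335, -0.1967, 0.1638]
eef_rot: [0.999, 0.055, -0.003, 0.0]
force: [-0.1, -3.7, -3.7]
width: 0.0215
gripper_force: 15.0
```

```bash
cat > pt.py <<'E'
from h import *
import sys
im,d=env.get_image('top'); cv2.imwrite(f'pics/{sys.argv[1]}.png',im)
g=cv2.cvtColor(im,cv2.COLOR_BGR2GRAY).astype(np.float32)
# rectified scale strip: 0.1 mm in y (cols, jig y from -60..-20), rows jig x 94..62 step .5, plane z 22.5
ys=np.arange(-100,-15,.1); xs=np.arange(96,58,-.25)
Q=np.array([[j2w([x,y,22.5])/1000 for y in ys] for x in xs]); uv=proj('top',Q.reshape(-1,3)).reshape(len(xs),len(ys),2).astype(np.float32)
S=cv2.remap(g,uv[...,0],uv[...,1],cv2.INTER_CUBIC); S=S[:,::-1]
cv2.imwrite('pics/strip_%s.png'%sys.argv[1],cv2.resize(np.clip(S,0,255).astype(np.uint8)[:,250-250:],(800,300)))
P=cloud('top',d)*1000; J=(P-O)@RJ
for lo,hi in((8,70),(-125,0)):
    m=(J[...,1]>lo)&(J[...,1]<hi)&(abs(J[...,0])<45)&(J[...,2]>24)&(J[...,2]<52)
    y=J[m][:,1]; print("channel y",np.percentile(y,[.5,99.5]),np.percentile(y,[.5,99.5]).mean())
E
python3 pt.py a
```

```text
channel y [14.33041763 64.18752605] 39.258971841054
channel y [-111.6313667    -3.48690491] -57.55913580559932
```

View pics/strip_a.png

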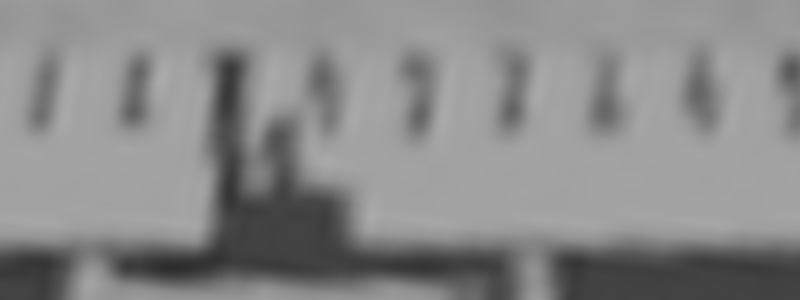

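The rectified strip has the mark at column 229 and the pointer at about 283 (94 px per 10 mm), so about 5.5 mm remain. That is roughly 99° more.

```bash
python3 circ.py 94.4 -4.6 6
```

```text
t 9.28 pos [ 536.8 -196.   165.1] yaw_y -83.63 F [ 0.9 -2.7  3.5] w 0.0215 gf 15.00081708363723 q [ 0.43  0.4  -0.2   1.86  0.1   0.89 -1.27]
-1 0.015 0.001 -0.006 0; -1 0.028 0.007 -0.011 0; -1 0.040 0.016 -0.016 0; -1 0.049 0.029 -0.020 0; -1 0.054 0.044 -0.022 0; -1 0.055 0.059 -0.022 0
```

Call:
{"op": "arm_command", "data": {
  "plan": "-1 0.015 0.001 -0.006 0; -1 0.028 0.007 -0.011 0; -1 0.040 0.016 -0.016 0; -1 0.049 0.029 -0.020 0; -1 0.054 0.044 -0.022 0; -1 0.055 0.059 -0.022 0; -1 0.055 0.059 -0.022 0"
}}

```text
t: 10.15
position: [0.598, -0.2518, 0.1873]
eef_rot: [0.999, 0.054, 0.002, 0.002]
force: [3.1, -3.1, 3.2]
width: 0.0217
gripper_force: 15.0
```

```bash
python3 pt.py b; python3 - <<'E'
from h import *
s,T=st();H=(s['position']*1000-[0,0,6]-O)@RJ-hub;print(H@e1,H[1],H@ax,np.degrees(np.arctan2(H[1],H@e1)))
E
```

```text
channel y [14.18686964 64.13754126] 39.16220545336636
channel y [-121.30937927   -2.72433005] -62.016854659159925
t 10.2 pos [ 598.  -251.3  187.3] yaw_y -83.79 F [ 4.2 -2.2  3.4] w 0.0214 gf 15.0002769153798 q [ 0.46  0.48 -0.18  1.66  0.1   1.   -1.21]
56.433064288543285 -6.652568122670999 51.939807209931296 -6.723239624170359
```

View pics/strip_b.png

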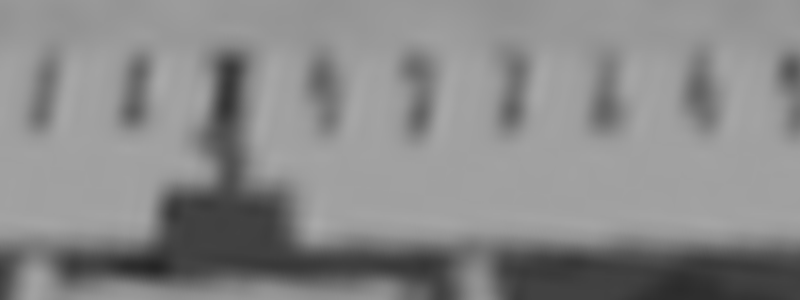

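```bash
python3 - <<'E'
from h import *
im,d=env.get_image('top'); P=cloud('top',d)*1000; J=(P-O)@RJ
for lo,hi in((8,70),(-80,-5)):
    m=(J[...,1]>lo)&(J[...,1]<hi)&(abs(J[...,0])<45)&(J[...,2]>40)&(J[...,2]<53)
    y=J[m][:,1]; p=np.percentile(y,[1,99]); print("walls",len(y),p,p.mean())
    f=(J[...,1]>lo)&(J[...,1]<hi)&(abs(J[...,0])<45)&(J[...,2]>24)&(J[...,2]<33); print("z floor",np.median(J[f][:,2]))
m=(J[...,1]>16)&(J[...,1]<62)&(J[...,2]>24)&(J[...,2]<55)&(abs(J[...,0])<85); x=J[m][:,0]; print("end ch x",np.percentile(x,[.5,99.5]))
m=(J[...,1]>24)&(J[...,1]<55)&(J[...,2]>24)&(J[...,2]<33)&(abs(J[...,0])<85); x=J[m][:,0]; print("floor x",np.percentile(x,[.5,99.5]))
m=(J[...,1]>24)&(J[...,1]<55)&(J[...,2]>42)&(J[...,2]<53)&(abs(J[...,0])<85); x=J[m][:,0]; print("caps x",np.sort(x)[[3,-3]],np.median(x[x<0]),np.median(x[x>0]))
E
```

```text
walls 213 [14.37660763 64.11989334] 39.24825048390718
z floor 29.047953677928007
walls 243 [-64.54524195 -14.32312188] -39.43418191098998
z floor 28.820309111504685
end ch x [-73.91365967  73.53924724]
floor x [-73.90822671  73.73748425]
caps x [-69.61892673  63.13067005] -67.82439367098506 60.991355871083115
```

Depth puts the channel walls 78.7 mm apart (target 79), so the slide is about 0.3 mm past the mark. I'll nudge it back about 0.4 mm, release and rise.

Call:
{"op": "arm_command", "data": {
  "plan": "-1 0 -0.003 0 0; -1 0 -0.006 0 0; -1 0 -0.006 0 0; 0.6 0 -0.006 0 0; 0.6 0 -0.006 0 0; 0.6 0 -0.006 0 0; 0.6 0 -0.006 0 0; 1 0 -0.006 -0.030 0; 1 0 -0.006 -0.060 0; 1 0 -0.006 -0.060 0"
}}

```text
t: 11.5
position: [0.5971, -0.2432, 0.2493]
eef_rot: [0.998, 0.055, 0.002, 0.001]
force: [0.4, -0.1, -0.3]
width: 0.0825
gripper_force: 0.0
```

```bash
python3 - <<'E'
from h import *
s,T=st(); print("to above cover (z=110)",T.T@(np.array([475,226.7,110])-s["position"]*1000))
im,d=env.get_image('top'); P=cloud('top',d)*1000; J=(P-O)@RJ
for lo,hi in((8,70),(-80,-5)):
    m=(J[...,1]>lo)&(J[...,1]<hi)&(abs(J[...,0])<45)&(J[...,2]>40)&(J[...,2]<53)
    p=np.percentile(J[m][:,1],[1,99]); print("walls",p,p.mean())
E
```

```text
t 11.5 pos [ 597.1 -243.2  249.3] yaw_y -83.7 F [ 0.4 -0.1 -0.3] w 0.0825 gf 0.0 q [ 0.46  0.42 -0.19  1.6   0.08  1.12 -1.21]
to above cover (z=110) [ -70.47630613 -480.82310677  137.80183805]
walls [14.20441234 64.1671291 ] 39.18577072324252
walls [-64.85284537 -14.7456337 ] -39.79923953803599
```

Call:
{"op": "arm_command", "data": {
  "plan": "1 -0.009 -0.060 0 2; 1 -0.018 -0.120 0 4; 1 -0.026 -0.180 0 6; 1 -0.035 -0.240 0 8; 1 -0.044 -0.300 0 10; 1 -0.053 -0.361 0.03 13; 1 -0.062 -0.421 0.08 13; 1 -0.070 -0.480 0.13 13; 1 -0.070 -0.481 0.14 13; 1 -0.070 -0.481 0.14 13"
}}

```text
t: 12.8
position: [0.4697, 0.2288, 0.1031]
eef_rot: [0.998, -0.056, -0.004, 0.001]
force: [0.1, -0.2, 0.4]
width: 0.0868
gripper_force: 0.0
```

```bash
python3 - <<'E'
from h import *
s,T=st(); print("to grasp",T.T@(np.array([475,226.7,31])-s["position"]*1000))
E
```

```text
t 12.8 pos [469.7 228.8 103.1] yaw_y -96.37 F [ 0.1 -0.2  0.4] w 0.0868 gf 0.0 q [-0.26  0.43 -0.34  2.01  0.2   0.74 -2.41]
to grasp [ 6.06071402  1.29201831 72.04171899]
```

Call:
{"op": "arm_command", "data": {
  "plan": "1 0 0 0.02 0; 1 0 0 0.04 0; 1 0 0 0.04 0"
}}

```text
t: 13.18
position: [0.473, 0.2256, 0.0657]
eef_rot: [0.998, -0.059, -0.001, 0.001]
force: [-0.6, -0.4, 0.1]
width: 0.0869
gripper_force: 0.0
```

```bash
python3 - <<'E'
from h import *
s,T=st(); print("to grasp",T.T@(np.array([475,226.7,31])-s["position"]*1000))
E
```

```text
t 13.18 pos [473.  225.6  65.7] yaw_y -96.8 F [-0.6 -0.4  0.1] w 0.0869 gf 0.0 q [-0.28  0.49 -0.31  2.03  0.24  0.66 -2.44]
to grasp [ 1.89979864 -1.45593688 34.70610988]
```

Call:
{"op": "arm_command", "data": {
  "plan": "1 0.002 -0.001 0.020 0; 1 0.002 -0.001 0.034 0; 1 0.002 -0.001 0.034 0; -1 0.002 -0.001 0.034 0; -1 0.002 -0.001 0.034 0; -1 0.002 -0.001 0.034 0; -1 0.002 -0.001 0.034 0; -1 0.002 -0.001 0.034 0; -1 0.002 -0.001 0.034 0; -1 0.002 -0.001 0.034 0",
  "force": 25
}}

```text
t: 14.42
position: [0.4756, 0.2282, 0.0327]
eef_rot: [0.998, -0.058, 0.0, 0.0]
force: [-1.8, -0.4, 3.0]
width: 0.0499
gripper_force: 25.0
```

Call:
{"op": "arm_command", "data": {
  "plan": "-1 0 0 0 0; -1 0 0 -0.03 0; -1 0 0 -0.08 0; -1 0 0 -0.12 0; -1 0 0 -0.12 0"
}}

```text
t: 15.05
position: [0.4773, 0.2295, 0.1553]
eef_rot: [0.998, -0.058, 0.003, -0.002]
force: [-0.3, 0.1, -2.4]
width: 0.0497
gripper_force: 25.0
```

```bash
python3 - <<'E'
from h import *
s,T=st(); g=j2w([-3.3,-.1,0]); g[2]=130; print("to above nest z130",T.T@(g-s["position"]*1000))
E
```

```text
t 15.05 pos [477.3 229.5 155.3] yaw_y -96.68 F [-0.3  0.1 -2.4] w 0.0497 gf 24.985914677381516 q [-0.23  0.36 -0.36  1.96  0.17  0.84 -2.38]
to above nest z130 [103.13218658 242.74706416  24.9815749 ]
```

Call:
{"op": "arm_command", "data": {
  "plan": "-1 0.020 0.048 0 -2; -1 0.041 0.097 0 -5; -1 0.062 0.145 0 -8; -1 0.082 0.194 0 -11; -1 0.103 0.243 0 -13; -1 0.103 0.243 0 -13; -1 0.103 0.243 0.025 -13; -1 0.103 0.243 0.025 -13; -1 0.103 0.243 0.025 -13"
}}

```text
t: 16.18
position: [0.5493, -0.0241, 0.1273]
eef_rot: [0.998, 0.056, -0.0, -0.0]
force: [0.0, -1.0, -0.9]
width: 0.0497
gripper_force: 25.0
```

```bash
python3 - <<'E'
from h import *
s,T=st(); g=j2w([-3.3,-.3,0]); g[2]=90; print("to nest z90",T.T@(g-s["position"]*1000))
im,d=env.get_image('top'); cv2.imwrite('pics/top3.png',im); P=cloud('top',d)*1000; J=(P-O)@RJ
# cover ends visible beside the gripper
m=(abs(J[...,0])<90)&(abs(J[...,1])<32)&(J[...,2]>105)&(J[...,2]<135); q=J[m]; print(len(q),np.percentile(q,[1,99],axis=0))
if len(q)>50: print(rect(q/1000), "z",np.median(q[:,2]))
E
```

```text
t 16.18 pos [549.3 -24.1 127.3] yaw_y -83.62 F [ 0.  -1.  -0.9] w 0.0497 gf 24.985951781272888 q [ 0.22  0.43 -0.32  1.94  0.18  0.81 -1.66]
to nest z90 [ 2.38573032 -0.14018618 37.3258169 ]
221 [[-66.17196105   0.17828213 107.79189383]
 [-33.38867906  24.21147274 124.70941992]]
((-49.425777435302734, 11.50550365447998), (33.7504997253418, 25.500919342041016), 0.013654294423758984) z 120.49769103752017
```

Call:
{"op": "arm_command", "data": {
  "plan": "-1 0.0025 0 0.020 0; -1 0.0025 0 0.038 0; -1 0.0025 0 0.038 0; -1 0.0025 0 0.038 0"
}}

```text
t: 16.73
position: [0.5523, -0.0246, 0.0899]
eef_rot: [0.998, 0.055, 0.0, 0.0]
force: [-0.4, 0.2, -1.6]
width: 0.0499
gripper_force: 25.0
```

```bash
python3 - <<'E'
from h import *
s,T=st(); g=j2w([-3.3,-.3,0]); g[2]=60.7; print("to nest",T.T@(g-s["position"]*1000))
im,d=env.get_image('top'); P=cloud('top',d)*1000; J=(P-O)@RJ
m=(abs(J[...,0])<90)&(abs(J[...,1])<32)&(J[...,2]>74)&(J[...,2]<90)&(J[...,0]<-34); q=J[m]; print(len(q),np.percentile(q,[1,50,99],axis=0))
im,d=env.get_image('side'); cv2.imwrite('pics/side1.png',im[190:340,240:440])
E
```

```text
t 16.73 pos [552.3 -24.6  89.9] yaw_y -83.68 F [-0.4  0.2 -1.6] w 0.0499 gf 24.98601034283638 q [ 0.2   0.48 -0.3   1.96  0.21  0.73 -1.68]
to nest [-0.60304492 -1.00307167 29.21286772]
210 [[-63.15703208  -2.87208393  76.54771682]
 [-51.69771633  12.71868116  82.85355112]
 [-34.63752872  23.45867454  87.43926769]]
```

Call:
{"op": "arm_command", "data": {
  "plan": "-1 0 -0.001 0.004 0; -1 0 -0.001 0.008 0; -1 0 -0.001 0.012 0; -1 0 -0.001 0.015 0; -1 0 -0.001 0.015 0"
}}

```text
t: 17.45
position: [0.5517, -0.0238, 0.0742]
eef_rot: [0.998, 0.055, -0.0, -0.0]
force: [0.2, -0.2, -0.7]
width: 0.0499
gripper_force: 25.0
```

Call:
{"op": "arm_command", "data": {
  "plan": "-1 0 0 0.004 0; -1 0 0 0.008 0; -1 0 0 0.011 0; -1 0 0 0.012 0; -1 0 0 0.012 0"
}}

```text
t: 18.08
position: [0.5519, -0.0237, 0.0625]
eef_rot: [0.998, 0.055, -0.0, 0.0]
force: [0.8, -0.4, -1.7]
width: 0.0497
gripper_force: 25.0
```

Call:
{"op": "arm_command", "data": {
  "plan": "-1 0 0 0.001 0; -1 0 0 0.002 0; -1 0 0 0.002 0"
}}

```text
t: 18.45
position: [0.552, -0.0237, 0.0607]
eef_rot: [0.998, 0.055, 0.0, 0.0]
force: [0.5, 0.5, -0.4]
width: 0.0498
gripper_force: 25.0
```

Call:
{"op": "arm_command", "data": {
  "plan": "-1 0 0 0.001 0; -1 0 0 0.002 0; -1 0 0 0.002 0; -1 0 0 0.002 0"
}}

```text
t: 18.95
position: [0.552, -0.0237, 0.0606]
eef_rot: [0.998, 0.055, 0.0, 0.0]
force: [-5.9, 0.3, 15.3]
width: 0.05
gripper_force: 25.0
```

Contact is at full depth. Next: ease off the press, open partly, and lift straight up.

Call:
{"op": "arm_command", "data": {
  "plan": "-1 0 0 -0.002 0; -1 0 0 -0.002 0; 0.3 0 0 -0.002 0; 0.5 0 0 -0.002 0; 0.5 0 0 -0.002 0; 0.5 0 0 -0.002 0; 0.5 0 0 -0.002 0; 0.5 0 0 -0.010 0; 0.5 0 0 -0.030 0; 0.5 0 0 -0.060 0"
}}

```text
t: 20.2
position: [0.5513, -0.0238, 0.119]
eef_rot: [0.998, 0.055, -0.001, -0.0]
force: [-0.5, 0.1, 0.1]
width: 0.0655
gripper_force: 0.0
```

Call:
{"op": "arm_command", "data": {
  "plan": "0.5 0 0 -0.06 0; 0.5 -0.06 0 -0.10 0; 0.5 -0.11 0.05 -0.1 0; 0.5 -0.11 0.10 -0.1 0; 0.5 -0.11 0.16 -0.1 0; 0.5 -0.11 0.22 -0.1 0; 0.5 -0.11 0.28 -0.1 0; 0.5 -0.11 0.34 -0.1 0; 0.5 -0.11 0.34 -0.1 0"
}}

```text
t: 21.32
position: [0.4783, -0.3796, 0.2185]
eef_rot: [0.999, 0.051, -0.0, 0.001]
force: [0.0, 0.9, -0.2]
width: 0.0651
gripper_force: 0.0
```

```bash
python3 pt.py c; python3 - <<'E'
from h import *
s,T=st(); im,d=env.get_image('top'); P=cloud('top',d)*1000; J=(P-O)@RJ
m=(abs(J[...,0])<58)&(abs(J[...,1])<20)
print("cover top z",np.percentile(J[m][:,2],[2,50,98]), "ends",[np.median(J[m&(abs(J[...,0]-x)<6)][:,2]).round(1) for x in(-50,45)])
b=cv2.resize(im[180:330,340:540],None,fx=4,fy=4,interpolation=cv2.INTER_CUBIC)
st_=cv2.imread('pics/strip_c.png'); cv2.imwrite('pics/fin.png',np.vstack([b[:420],st_[:180]]))
for lo,hi in((28,70),(-80,-28)):
    k=(J[...,1]>lo)&(J[...,1]<hi)&(abs(J[...,0])<45)&(J[...,2]>40)&(J[...,2]<53); print(np.percentile(J[k][:,1],[1,99]))
E
```

```text
channel y [ 9.36540806 64.1902149 ] 36.77781147994712
channel y [-122.10118331   -2.04574307] -62.07346319023999
t 21.38 pos [ 479.1 -376.   218.5] yaw_y -83.93 F [1.2 0.5 0.4] w 0.0654 gf 0.0 q [ 0.71  0.39 -0.16  1.72  0.07  1.03 -0.93]
cover top z [49.75336425 53.93472253 58.14297276] ends [np.float64(54.5), np.float64(54.1)]
[60.23759643 64.19272821]
[-64.86532956 -60.35967124]
```

View pics/fin.png

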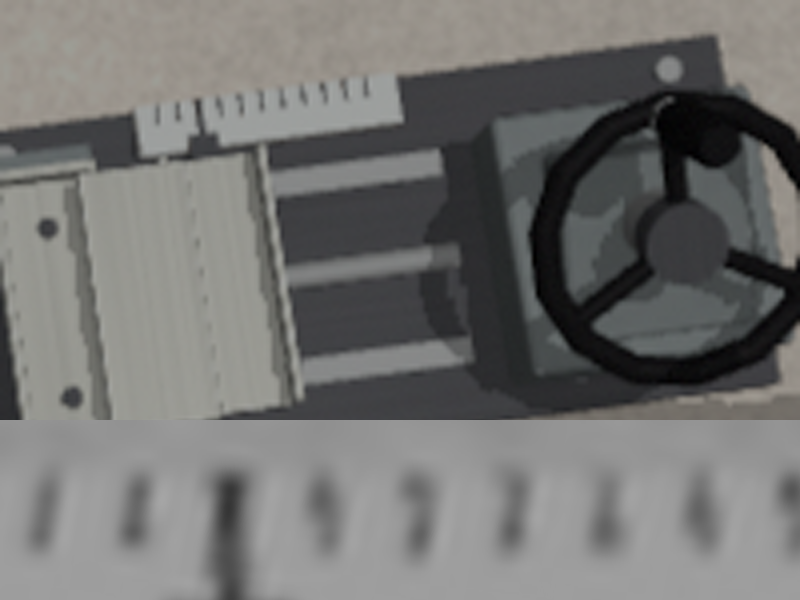

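The cover lies level at full depth across both channels. The pointer is on the mark (strip column about 230) and the arm is clear.

```bash
python3 -c "
from workcell import env
print(env.finish_job())"
```

```text
the job is handed in; nothing more can be done
None
```

The job is handed in at about 21 s of the 72 s: the pointer stands on the long thick mark to within about 0.5 mm by my measurements, the loose channel lies level and fully down in both open-up channels, and the tube and angle were not touched.

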